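Set out the gate leg and level the espresso cup shelf

TASK

Swing the small shelf's gate leg out from the shelf's end until it snaps fully home at its stop, then take hold of the levelling knob on the spirit level bar, press the bar down onto the shelf, and turn the knob until the bubble stands centred between its two lines. Finish while still holding the knob and pressing the bar down with the bubble centred and the leg still out; do not let go, and leave the crockery and other coffee things where they stand.

Things in the scene. Friction and masses are not known exactly. Their poses are not given: they have to be found in the camera images.
- stand: Base plate (dark steel, 200 x 340 x 10 mm) of a white laminate shelf unit; it cannot move. Origin: centre of its underside. At zero yaw x points away from the robot; y runs along the shelf's length, z up. A cubby of espresso cups with a clear acrylic door (-x side) stands on it. The gate leg is at the -y end, the levelling knob towards the +y end.
- shelf_top (a point): Centre of the flat white shelf top (200 x 310 mm), about 112 mm above the worktop. A loose espresso cup stands on it, in its +x, -y corner. The shelf tilts about a hinge along x near its -y end as the foot is turned: its +y end starts too low, by 0.4 to 1.4 rad of knob.
- leg_pivot (a point): Point on the vertical axis of the gate leg's hinge, 145 mm above the worktop, outside the base plate's -y edge near its -x corner. Same axes as the stand.
- leg_post (a point): Point on the axis of the gate leg's free upright, a plain steel round post 16 mm in diameter. This point is 145 mm above the worktop, the post's top 20 mm higher; the post is bare down to a cross rail at 100 mm. Its axis is 120 mm from the hinge axis and, when folded, 35 mm from the shelf top's end. x axis: away from the hinge.
- leg (a joint): Gate leg angle, rad. 0: folded, pointing to the stand's +x along the shelf's -y end. Grows clockwise seen from above, to 1.571 at the stop: straight out, to the stand's -y. An over-centre spring strut resists (about 2 N at the post) and pushes it back until past centre; from about 1.35 on it snaps to the stop and stays there. Fully home: above 1.5.
- foot_grip (a point): Centre of the levelling knob's upright grip bar (grey plastic, 52 long x 14 thick x 30 mm high; top 15 mm above this point), on a disc of 58 mm diameter whose top face is 15 mm below this point. x: along the bar, y: across its 14 mm, z: up the turning axis. About 167 mm above the worktop; goes down with the level bar when pressed.
- foot (a joint): Turn of the levelling knob (on the spirit level bar, its spindle is the shelf's levelling foot), rad, growing clockwise from above; 0 at the start, range -0.4 to 2.0. Clockwise raises the shelf's +y end and sends the bubble to +y by 18 mm per rad; the knob itself rises 2.4 mm per rad with the shelf. Takes about 0.1 Nm, stays where left. The level value differs each time.
- level (a joint): How far the spirit level bar (aluminium, 205 x 48 x 20 mm, along the stand's y, carries knob and vial) is pressed down on its springs, m. 0: up, 10 mm clear of the shelf top; 0.010: down on it. Takes about 3 N to start, 10 N at the bottom, and springs back when let go. Counts as pressed above 0.007.
- vial_mid (a point): Middle of the spirit level's vial (80 x 20 mm, yellow-green, in the top of the level bar, 115 mm from the knob's axis towards -y), midway between its two black lines (22 mm clear between them). y axis along the vial, parallel to the stand's y.
- bubble_mid (a point): Centre of the white bubble (14 mm long, 12 mm wide), which runs along the vial's y. Centred when between the lines, within 4 mm of vial_mid along the vial.
- sugar_pot: Closed white ceramic sugar pot, 94 mm wide, 105 mm tall. Bystander, to be left where it is; origin at the centre of its underside.
- bean_jar: Amber glass jar, 84 mm wide, 120 mm tall. Bystander, to be left where it is; origin at the centre of its underside.
- milk_jug: Steel mug-shaped milk jug, 80 mm wide, 100 mm tall. Bystander, to be left where it is; origin at the centre of its underside.
- dripper: Orange plastic coffee dripper with a side handle, 112 mm wide, 84 mm tall. Bystander, to be left where it is; origin at the centre of its underside.
- scoop: Stainless scoop like a spoon, 150 mm long, lying flat. Bystander, to be left where it is; origin at the centre of its underside.
- tamper: Dark steel coffee tamper, 56 mm wide, 83 mm tall. Bystander, to be left where it is; origin at the centre of its underside.
- cup: White espresso cup, 56 mm wide, 50 mm tall, standing loose on the shelf top near its -y, +x corner. Bystander, to be left where it is; origin at the centre of its underside.

How it is judged:
By the outcome, as a careful person would: the job done as asked, in the order asked, and still so for the second after the job is handed in, while the arm keeps its last pose, push and grip.
It also fails if it takes over 48 s, if anything falls off the work surface, if the arm or the gripper's body presses on something with over 40 N, if the wrist force passes 120 N, or if a joint passes its speed limit or range.

ROBOT

A 6-joint arm with a two-finger parallel gripper is mounted at the origin on the work surface. World frame = base frame: x ahead of the robot, y to its left, z up, the work surface at z = 0. Lengths are in m, angles in rad, forces in N, time in s.
With the tool pointing down it reaches from about 0.3 to 0.875 m from the base axis. Payload 6.4 kg.
Tool frame: the origin (TCP) lies at the very end of the fingers, on their centre line; the grasp point (between the pads) lies 19 mm behind it; z points along the fingers, y is the line along which they close (so a half turn about z gives the same grasp; the last joint's range is limited). The gripper opens to 85 mm and grips with 20 to 120 N. Pads are 22 mm wide; open, the fingers measure 114 mm over their backs; the gripper's body (76 mm by 85 mm) begins 54 mm behind the grasp point. The pads swing forward as they close: fully open they stand 13 mm farther back than shut.
Start: joints at [1.143, 0.181, 1.607, -0, 1.354, -0.206], TCP at [0.126, 0.561, 0.231] pointing down, gripper open.
Joint ranges: [-2.99, 2.99], [-0.89, 2.07], [0.3, 2.58], [-1.14, 4.28], [0, 2.63], [-3.12, 3.12]. Speed limits (rad/s): [2.57, 2.57, 3.01, 3.14, 3.14, 3.14].

INTERFACE

Orientations are given as a rotation vector (axis times angle).
In Python, from rig import r, vision, job gives the robot as it stands.
- The arm moves only by the tool step_arm, never from a script. Its argument "motion" is text: rows parted by semicolons, each of 7 numbers parted by spaces: the shift along the tool's x, y, z as a fraction of full scale, then the turn, a rotation vector about the tool's x, y, z as a fraction of full scale, then the opening, from 0 (shut) to 1 (fully open). In form: dx dy dz wx wy wz grip; .... A call has exactly 8 rows; each row is the pose to reach, as a shift and turn from the pose commanded when the call began, along the tool's axes at that moment; what a row does not reach only later rows make up. Full scale, the value 1, is 100 mm for a shift and pi/2 rad for a turn. A row lasts 1/8 s, in which the tool goes at most 62.5 mm and 10.7 degrees, less where a joint would pass 70% of its speed; a pose out of reach is approached as far as the arm can. A call with a number of a shift or a turn outside -1 to 1 is refused whole. A call with a gripper value outside its range is refused whole. The fingers move at their own pace and stop on an object; the grip force is fixed at half the most. Time passes only in rows, so rows that repeat a pose let the fingers close, or fill a call up. It gives the time, the measured TCP pose, the force, the opening and the grip force at its end, in the units of the state.
- r.read_state(): the state, without advancing time (a new reading comes with each control period).
- vision.snapshot(name): name is "side" or "top"; returns a dict with "color" (420x560x3 uint8, red, green, blue), "range_z" (420x560 float32, m along the optical axis (not along the pixel's ray), 0 where there is no reading), "fov_y" (degrees; the focal length in pixels is half the picture's height over the tangent of half this angle, whatever the lens; pixels are square), "cx", "cy" (the principal point, pixels), "cam_to_world" (4x4, takes a point from camera to world coordinates). Camera axes: x right, y up, looking along -z (the intrinsics and any distortion apply to the point x, -y, -z); pixel columns grow to the right and rows downward; lengths in m; the calibration is good to about 2 mm. A picture is of the moment at which its call begins.
- job.sign_off(): hands the job in; it is judged then, once.
The state is a dict: "t": time; "q": joint angles; "qd": joint speeds; "joint_efforts": joint torques, N m; "tool_pos": TCP position; "ee_rot": TCP orientation; "force": force on the tool from outside, world axes, zero at the start; "moment": the same for the moment, N m; "grip_width": opening from 0.0 (shut) to 1.0 (fully open); "gripper_force": force on a finger pad.
Only numpy, scipy, OpenCV 4.12 (cv2) and the standard library are available. Lean on these libraries where they do the work, as an engineer would, in place of code of your own. Each camera call takes 0.05 s, during which the arm holds its last target. There are 200 camera calls.

## Working session

There is one attempt and no reset: what is moved stays moved. The work goes in short steps, Python scripts to look and compute and a tool call to move; the robot and the scene stay as the last step left them, time stands still between calls to the robot, and variables do not carry over. Pictures are saved under pics/ and viewed, at most 10 in all, crops included, and the job is handed in when it is done.

Besides the shell and the picture viewer there is one more tool, called by a JSON object that holds its "name" and its "arguments". step_arm: Moves the arm, as the interface text tells. Shift numbers are shares of 100 mm and turn numbers shares of pi/2 rad, none past 1 either way. Its arguments: {"type":"object","properties":{"motion":{"type":"string"}},"required":["motion"]}

```bash
mkdir -p pics
cat > h.py <<'E'
import numpy as np,cv2
from rig import r,vision,job
from scipy.spatial.transform import Rotation as R
def snap(n,f=None):
    s=vision.snapshot(n)
    if f: cv2.imwrite('pics/'+f,s['color'][...,::-1])
    return s
def pt(s,u,v,z=None):
    f=210/np.tan(np.radians(s['fov_y'])/2); T=np.array(s['cam_to_world'])
    d=np.array([(u-s['cx'])/f,-(v-s['cy'])/f,-1.])
    if z is None:
        k=s['range_z'][int(round(v)),int(round(u))]
    else:
        k=(z-T[2,3])/(T[:3,:3]@d)[2]
    return T[:3,:3]@(d*k)+T[:3,3]
E
python3 - <<'E'
from h import *
for n in('side','top'):
    s=snap(n,n+'0.png'); np.set_printoptions(precision=3,suppress=True)
    print(n,s['fov_y'],s['cx'],s['cy'],s['cam_to_world'],[k for k in s])
print(r.read_state())
E
```

```text
side 43.21641872667984 284.36892707534054 216.50966727797095 [[-0.974  0.176 -0.146  0.409]
 [-0.228 -0.726  0.649  0.902]
 [ 0.008  0.665  0.746  1.184]
 [ 0.     0.     0.     1.   ]] ['color', 'range_z', 'fov_y', 'cx', 'cy', 'cam_to_world']
top 53.96246573714972 276.4570612389879 208.7155488849634 [[ 0.018  0.998 -0.067  0.516]
 [-1.     0.018  0.001 -0.016]
 [ 0.002  0.067  0.998  1.25 ]
 [ 0.     0.     0.     1.   ]] ['color', 'range_z', 'fov_y', 'cx', 'cy', 'cam_to_world']
{'t': 0.1, 'q': array([ 1.143,  0.181,  1.608, -0.   ,  1.354, -0.206]), 'qd': array([-0.   , -0.003, -0.003, -0.001, -0.   ,  0.001]), 'joint_efforts': array([ -0.001, -44.587, -35.224,  -0.   ,   0.004,  -0.   ]), 'tool_pos': array([0.126, 0.56 , 0.23 ]), 'ee_rot': array([-0.348, -3.122,  0.002]), 'force': array([-0.482, -0.34 , -0.083]), 'moment': array([0.009, 0.006, 0.034]), 'gripper_force': 0.0, 'grip_width': 1.0011603355856122}
```

View pics/top0.png

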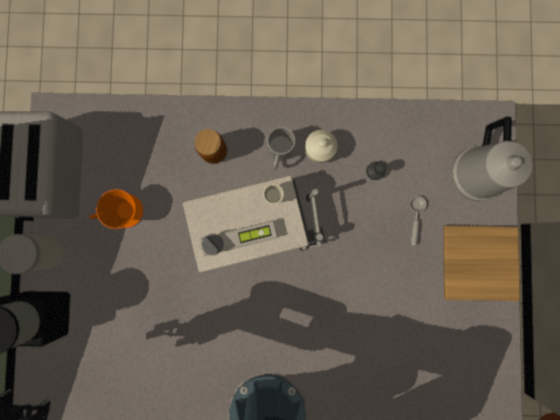

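View pics/side0.png

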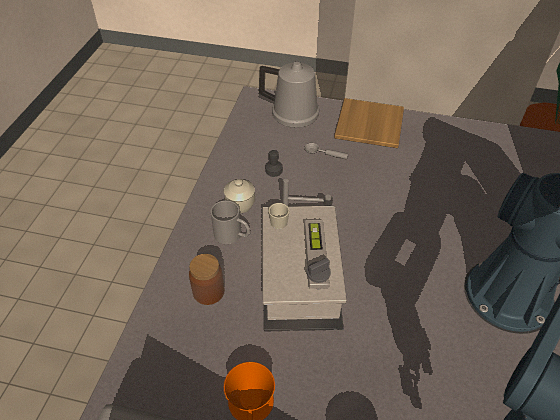

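The top view shows the knob near (212,243), the vial near (255,234), the leg hinge near (319,240) and the post near (314,192). I'll enlarge that area.

Run:
```python
from h import *
s=snap('top'); c=s['color'][160:290,170:360,::-1]
cv2.imwrite('pics/c1.png',cv2.resize(c,None,fx=4,fy=4,interpolation=cv2.INTER_CUBIC))
np.set_printoptions(precision=3,suppress=True)
for u,v,z in[(212,243,.182),(255,234,None),(319,240,.165),(314,192,.165),(184,202,.112),(293,177,.112),(307,243,.112),(201,271,.112),(376,170,None),(321,145,None)]:
    print(u,v,pt(s,u,v,z),pt(s,u,v))
```

```text
212 243 [0.496 0.148 0.182] [0.496 0.148 0.182]
255 234 [0.521 0.039 0.149] [0.521 0.039 0.149]
319 240 [ 0.508 -0.13   0.165] [ 0.508 -0.136  0.106]
314 192 [ 0.635 -0.116  0.165] [ 0.635 -0.115  0.166]
184 202 [0.606 0.239 0.112] [0.606 0.238 0.115]
293 177 [ 0.681 -0.062  0.112] [ 0.698 -0.066 -0.001]
307 243 [ 0.499 -0.103  0.112] [ 0.499 -0.103  0.114]
201 271 [0.418 0.186 0.112] [0.418 0.186 0.113]
376 170 [ 0.712 -0.302  0.072] [ 0.712 -0.302  0.072]
321 145 [ 0.776 -0.14   0.1  ] [ 0.776 -0.14   0.1  ]
```

View pics/c1.png

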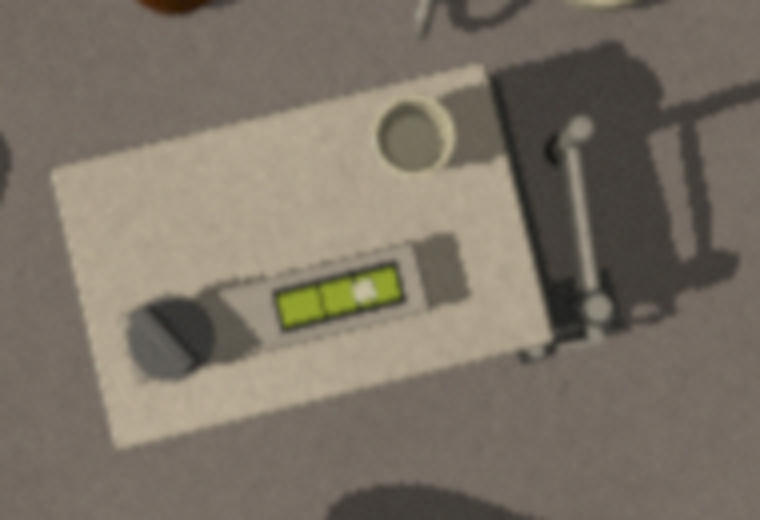

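The post is at about (0.634,-0.118) and the hinge at about (0.518,-0.131), 117 mm apart against the 120 mm given. Stand yaw is about 0.27 and the leg starts about 0.15 open. The plan is to push the post from inside with shut fingers, so I set out now.

{"name": "step_arm", "arguments": {"motion": "-0.1 -0.08 -0.1 0 0 0 0; -0.25 -0.2 -0.25 0 0 0 0; -0.4 -0.33 -0.4 0 0 0 0; -0.55 -0.45 -0.5 0 0 0 0; -0.7 -0.57 -0.5 0 0 0 0; -0.85 -0.7 -0.5 0 0 0 0; -1 -0.82 -0.5 0 0 0 0; -1 -0.82 -0.5 0 0 0 0"}}

```text
t: 1.15
tool_pos: [0.2067, 0.4577, 0.2807]
ee_rot: [-0.351, -3.121, 0.002]
force: [-0.2, -0.3, 0.1]
grip_width: 0.0
gripper_force: 0.0
```

{"name": "step_arm", "arguments": {"motion": "-0.2 -0.16 0 0 0 0 0; -0.4 -0.33 0 0 0 0 0; -0.6 -0.49 0 0 0 0 0; -0.8 -0.66 0 0 0 0 0; -1 -0.82 0 0 0 0 0; -1 -0.82 0 0 0 0 0; -1 -0.82 0 0 0 0 0; -1 -0.82 0 0 0 0 0"}}

```text
t: 2.15
tool_pos: [0.2849, 0.3575, 0.2812]
ee_rot: [-0.346, -3.122, -0.0]
force: [-0.4, -0.4, 0.3]
grip_width: -0.001
gripper_force: 0.0
```

{"name": "step_arm", "arguments": {"motion": "-0.2 -0.16 0 0 0 0 0; -0.4 -0.33 0 0 0 0 0; -0.6 -0.49 0 0 0 0 0; -0.8 -0.66 0 0 0 0 0; -1 -0.82 0 0 0 0 0; -1 -0.82 0 0 0 0 0; -1 -0.82 0 0 0 0 0; -1 -0.82 0 0 0 0 0"}}

```text
t: 3.15
tool_pos: [0.3644, 0.2557, 0.2813]
ee_rot: [-0.346, -3.122, -0.0]
force: [0.3, 0.3, 0.2]
grip_width: -0.001
gripper_force: 0.0
```

{"name": "step_arm", "arguments": {"motion": "-0.2 -0.16 0 0 0 0 0; -0.4 -0.33 0 0 0 0 0; -0.6 -0.49 0 0 0 0 0; -0.8 -0.66 0 0 0 0 0; -1 -0.82 0 0 0 0 0; -1 -0.82 0 0 0 0 0; -1 -0.82 0 0 0 0 0; -1 -0.82 0 0 0 0 0"}}

```text
t: 4.15
tool_pos: [0.4439, 0.1539, 0.2813]
ee_rot: [-0.346, -3.122, -0.0]
force: [0.4, -0.2, -0.0]
grip_width: -0.003
gripper_force: 0.0
```

{"name": "step_arm", "arguments": {"motion": "-0.2 -0.16 0 0 0 0 0; -0.4 -0.33 0 0 0 0 0; -0.6 -0.49 0 0 0 0 0; -0.8 -0.66 0 0 0 0 0; -1 -0.82 0 0 0 0 0; -1 -0.82 0 0 0 0 0; -1 -0.82 0 0 0 0 0; -1 -0.82 0 0 0 0 0"}}

```text
t: 5.15
tool_pos: [0.5236, 0.0517, 0.2813]
ee_rot: [-0.346, -3.122, -0.0]
force: [0.5, 0.3, -1.1]
grip_width: 0.0
gripper_force: 0.0
```

```bash
cat >> h.py <<'E'
np.set_printoptions(precision=3,suppress=True)
def plan(p,head=None):
    s=r.read_state(); M=R.from_rotvec(s['ee_rot']).as_matrix()
    h=np.arctan2(M[1,1],M[0,1])
    print('t',s['t'],'pos',s['tool_pos'],'head',h,'zax',M[:,2],'q',s['q'],'F',s['force'],'g',s['grip_width'])
    w=0 if head is None else (h-head)/(np.pi/2)
    print('shift',M.T@(np.array(p)-s['tool_pos'])/.1,'wz',w)
E
python3 - <<'E'
from h import *
plan([.630,-.083,.23],1.681)
s=snap('top')
for u,v in[(314.75,192.25),(319.25,236.25)]: print(pt(s,u,v,.165),s['range_z'][int(v)-1:int(v)+2,int(u)-1:int(u)+3])
for u,v in((273,194),): print('cup',pt(s,u,v,.162))
E
```

```text
t 5.15 pos [0.524 0.052 0.281] head 1.3499271065904337 zax [-0.  0. -1.] q [-0.127  0.031  1.669  0.     1.442 -1.477] F [ 0.517  0.326 -1.104] g 0.0003653057050228199
shift [-1.333 -1.082  0.513] wz -0.21076755003947467
[ 0.634 -0.118  0.165] [[1.091 1.091 1.089 1.088]
 [1.091 1.088 1.09  1.091]
 [1.088 1.089 1.087 1.089]]
[ 0.518 -0.131  0.165] [[1.136 1.134 1.136 1.137]
 [1.141 1.14  1.135 1.132]
 [1.136 1.135 1.14  1.139]]
cup [ 0.628 -0.007  0.162]
```

{"name": "step_arm", "arguments": {"motion": "-0.2 -0.15 0 0 0 0 0; -0.4 -0.3 0 0 0 0 0; -0.6 -0.45 0 0 0 0 0; -0.8 -0.6 0 0 0 0 0; -0.9 -0.75 0 0 0 0 0; -0.9 -0.85 0 0 0 0 0; -0.9 -0.85 0 0 0 0 0; -0.9 -0.85 0 0 0 0 0"}}

```text
t: 6.2
tool_pos: [0.5928, -0.0513, 0.2815]
ee_rot: [0.347, 3.122, 0.0]
force: [-0.1, -0.2, 0.7]
grip_width: -0.001
gripper_force: 0.0
```

{"name": "step_arm", "arguments": {"motion": "-0.15 -0.1 0 0 0 -0.05 0; -0.3 -0.23 0.1 0 0 -0.1 0; -0.42 -0.23 0.25 0 0 -0.15 0; -0.42 -0.23 0.4 0 0 -0.2 0; -0.42 -0.23 0.5 0 0 -0.2 0; -0.42 -0.23 0.5 0 0 -0.2 0; -0.42 -0.23 0.5 0 0 -0.2 0; -0.42 -0.23 0.5 0 0 -0.2 0"}}

```text
t: 7.2
tool_pos: [0.6294, -0.0834, 0.2322]
ee_rot: [-0.145, 3.137, -0.001]
force: [0.1, 0.5, 0.3]
grip_width: 0.002
gripper_force: 0.0
```

Run:
```python
from h import *
plan([.628,-.083,.13],1.7)
s=snap('side'); c=s['color'][130:280,200:400,::-1]
cv2.imwrite('pics/c2.png',cv2.resize(c,None,fx=4,fy=4,interpolation=cv2.INTER_CUBIC))
```

```text
t 7.2 pos [ 0.629 -0.083  0.232] head 1.6628782600908183 zax [ 0.001 -0.    -1.   ] q [-0.318  0.31   1.447  0.     1.383 -1.981] F [0.148 0.541 0.265] g 0.001710965876943067
shift [0.015 0.006 1.022] wz -0.02363243361087179
```

View pics/c2.png

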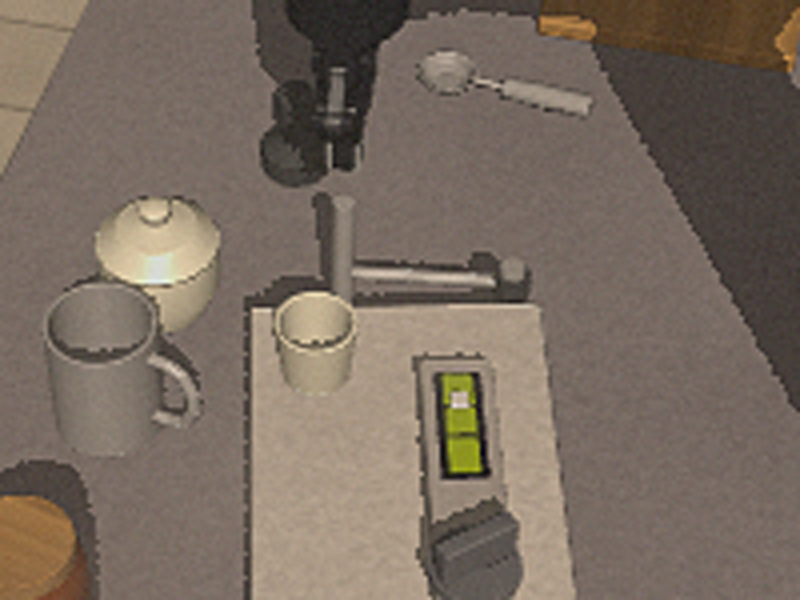

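The fingers hang clear above the gap between shelf and post. The post is at crop (343,205) to (343,300) and the cup at (315,340), which stays clear. Descending.

{"name": "step_arm", "arguments": {"motion": "0 0 0.12 0 0 0 0; 0 0 0.25 0 0 0 0; 0 0 0.4 0 0 0 0; 0 0 0.55 0 0 0 0; 0 0 0.7 0 0 0 0; 0 0 0.85 0 0 0 0; 0 0 0.98 0 0 0 0; 0 0 0.98 0 0 0 0"}}

```text
t: 8.25
tool_pos: [0.6282, -0.0831, 0.1317]
ee_rot: [0.145, -3.136, -0.001]
force: [0.5, 0.6, -0.3]
grip_width: -0.002
gripper_force: 0.0
```

```bash
cat > arc.py <<'E'
from h import *
import sys
a0,a1,d0,d1=map(float,sys.argv[1:])
s=r.read_state(); M=R.from_rotvec(s['ee_rot']).as_matrix(); hd=np.arctan2(M[1,1],M[0,1]);print(s['tool_pos'],hd,s['force'])
for i in range(1,9):
    t=i/8; h=.273-(a0+(a1-a0)*t); d=d0+(d1-d0)*min(1,t*2)
    p=np.array([.517+.119*np.cos(h)-d*np.sin(h),-.137+.119*np.sin(h)+d*np.cos(h),.132])
    print(M.T@(p-s['tool_pos'])/.1,(hd-h-np.pi/2)/(np.pi/2))
E
python3 arc.py 0.11 0.75 .035 .023
```

```text
[ 0.628 -0.083  0.132] 1.6631475591981726 [ 0.459  0.645 -0.287]
[-0.036 -0.125 -0.003] 0.00595317944392996
[-0.054 -0.251 -0.003] 0.056882761233336375
[-0.06  -0.378 -0.003] 0.10781234302274292
[-0.053 -0.505 -0.003] 0.1587419248121495
[-0.044 -0.601 -0.004] 0.20967150660155603
[-0.026 -0.697 -0.004] 0.26060108839096247
[-0.002 -0.79  -0.004] 0.3115306701803692
[ 0.03  -0.882 -0.004] 0.36246025196977544
```

{"name": "step_arm", "arguments": {"motion": "-0.04 -0.12 0 0 0 0.01 0; -0.05 -0.25 0 0 0 0.06 0; -0.06 -0.38 0 0 0 0.11 0; -0.05 -0.5 0 0 0 0.16 0; -0.04 -0.6 0 0 0 0.21 0; -0.03 -0.7 0 0 0 0.26 0; 0 -0.79 0 0 0 0.31 0; 0.03 -0.88 0 0 0 0.36 0"}}

```text
t: 9.25
tool_pos: [0.6351, -0.1723, 0.1343]
ee_rot: [0.741, 3.051, 0.0]
force: [-0.7, 2.1, -0.4]
grip_width: 0.004
gripper_force: 1.0
```

```bash
python3 arc.py 0.75 1.42 .023 .023
python3 - <<'E'
from h import *
s=snap('top'); c=s['color'][160:290,170:360,::-1]
cv2.imwrite('pics/c3.png',cv2.resize(c,None,fx=4,fy=4,interpolation=cv2.INTER_CUBIC))
E
```

```text
[ 0.635 -0.172  0.134] 1.0942438286083518 [-0.669  2.137 -0.424]
[ 0.006 -0.099  0.023] 0.05360179443840094
[-0.001 -0.201  0.023] 0.10691870037418573
[ 0.001 -0.302  0.023] 0.1602356063099708
[ 0.012 -0.403  0.023] 0.2135525122457556
[ 0.03  -0.503  0.022] 0.2668694181815407
[ 0.058 -0.6    0.022] 0.32018632411732545
[ 0.093 -0.696  0.022] 0.37350323005311054
[ 0.136 -0.788  0.022] 0.42682013598889534
```

View pics/c3.png

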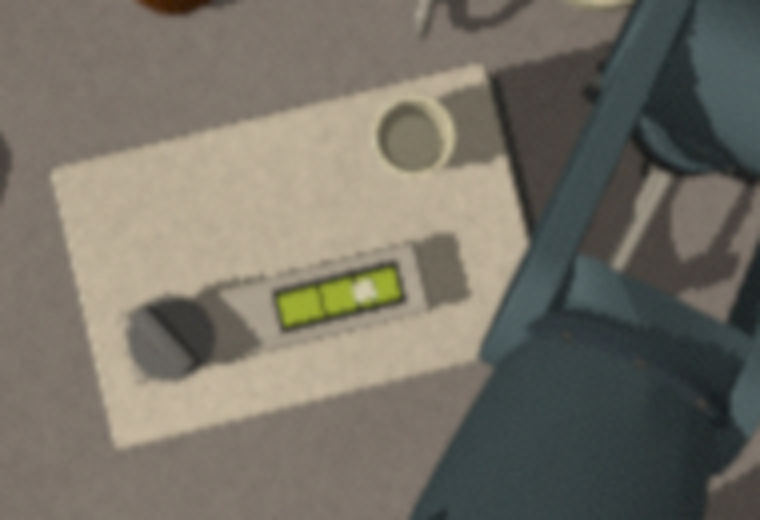

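The leg is swinging with the hand, its rail visible at crop (640,220), with about 2.2 N of contact force. Continuing the arc.

{"name": "step_arm", "arguments": {"motion": "0 -0.1 0 0 0 0.05 0; 0 -0.2 0 0 0 0.11 0; 0 -0.3 0 0 0 0.16 0; 0.01 -0.4 0 0 0 0.21 0; 0.03 -0.5 0 0 0 0.27 0; 0.06 -0.6 0 0 0 0.32 0; 0.09 -0.7 0 0 0 0.37 0; 0.14 -0.79 0 0 0 0.43 0"}}

```text
t: 10.3
tool_pos: [0.5862, -0.2365, 0.1343]
ee_rot: [1.709, 2.634, -0.0]
force: [-0.1, 0.4, -0.0]
grip_width: 0.002
gripper_force: 0.0
```

```bash
python3 arc.py 1.42 1.55 .023 .023
python3 - <<'E'
from h import *
s=snap('side'); c=s['color'][110:260,200:400,::-1]
cv2.imwrite('pics/c4.png',cv2.resize(c,None,fx=4,fy=4,interpolation=cv2.INTER_CUBIC))
E
```

```text
[ 0.586 -0.237  0.134] 0.41967817289797005 [-0.082  0.373 -0.042]
[-0.002 -0.01   0.023] 0.007723373104537178
[-0.005 -0.03   0.023] 0.018068444405510295
[-0.008 -0.049  0.023] 0.028413515706483414
[-0.011 -0.069  0.023] 0.03875858700745653
[-0.013 -0.088  0.023] 0.049103658308429936
[-0.015 -0.108  0.023] 0.05944872960940305
[-0.017 -0.128  0.023] 0.06979380091037617
[-0.019 -0.147  0.023] 0.08013887221134958
```

View pics/c4.png

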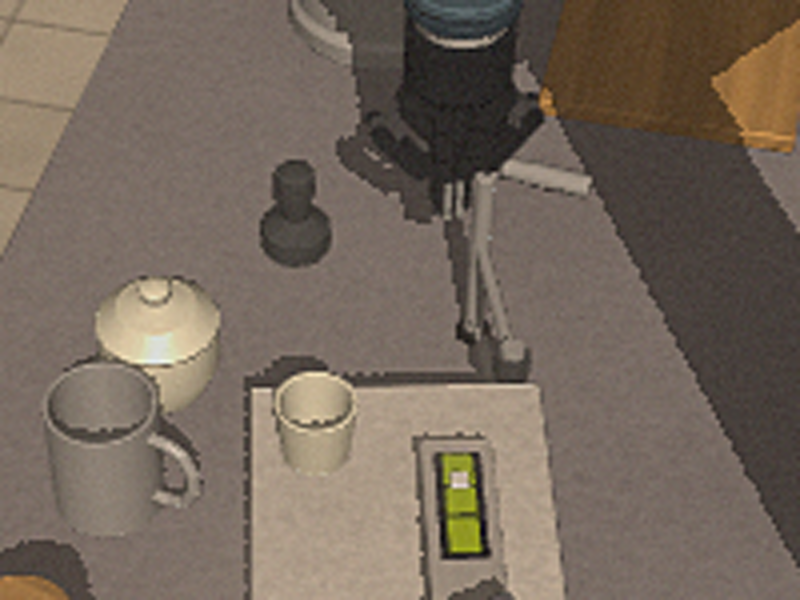

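The force has dropped to zero, so the leg seems to have snapped. I measure the post top at crop (486,178) and nudge slightly further to confirm.

Run:
```python
from h import *
s=snap('side'); 
P=pt(s,200+486/4,110+179/4,.165);H=pt(s,328,110+348/4,.145)
print(P,H,pt(s,200+486/4,110+181/4)); 
for h in((.517,-.137),): print(.273-np.arctan2(P[1]-h[1],P[0]-h[0]),np.hypot(P[1]-h[1],P[0]-h[0]))
```

```text
[ 0.559 -0.242  0.165] [ 0.513 -0.099  0.145] [ 0.559 -0.24   0.164]
1.4635774540546387 0.11265946138351389
```

{"name": "step_arm", "arguments": {"motion": "0 -0.02 0 0 0 0.01 0; 0 -0.03 0 0 0 0.02 0; -0.01 -0.05 0 0 0 0.03 0; -0.01 -0.07 0 0 0 0.04 0; -0.01 -0.09 0 0 0 0.05 0; -0.01 -0.11 0 0 0 0.06 0; -0.02 -0.12 0 0 0 0.07 0; -0.02 -0.12 0 0 0 0.07 0"}}

```text
t: 11.4
tool_pos: [0.5756, -0.2421, 0.1333]
ee_rot: [1.849, 2.539, 0.0]
force: [0.4, 0.5, -0.4]
grip_width: 0.003
gripper_force: 0.0
```

{"name": "step_arm", "arguments": {"motion": "0 0.1 0 0 0 0 0; 0 0.1 -0.15 0 0 0 0; 0 0.1 -0.3 0 0 0 0; 0 0.1 -0.5 0 0 0 0; 0 0.1 -0.7 0 0 0 0; 0 0.1 -0.9 0 0 0 0; 0 0.1 -1 0 0 0 0; 0 0.1 -1 0 0 0 0"}}

```text
t: 12.4
tool_pos: [0.5855, -0.2392, 0.2344]
ee_rot: [1.848, 2.538, 0.0]
force: [0.3, 0.4, -0.6]
grip_width: -0.0
gripper_force: 0.0
```

Run:
```python
from h import *
s=snap('top')
f=210/np.tan(np.radians(s['fov_y'])/2)
P=[pt(s,u,v) for u in range(196,230) for v in range(228,262)]
P=np.array([p for p in P if p[2]>.172])
c=P.mean(0); e,V=np.linalg.eigh(np.cov(P[:,:2].T)); print(len(P),c,np.sqrt(e*12),V[:,1],np.arctan2(V[1,1],V[0,1]),np.median(P[:,2]))
plan([c[0],c[1],.25])
```

```text
122 [0.494 0.143 0.234] [0.041 0.131] [-0.065  0.998] 1.6356186046575893 0.1825378506371902
t 12.45 pos [ 0.585 -0.239  0.233] head 0.31222053715150594 zax [ 0. -0. -1.] q [-0.575  0.304  1.453 -0.     1.384 -0.887] F [-0.347 -0.187 -0.011] g -0.002420343839893058
shift [ 3.911  0.307 -0.167] wz 0
```

{"name": "step_arm", "arguments": {"motion": "0.15 0 -0.1 0 0 0 0.5; 0.3 0 -0.2 0 0 0 0.7; 0.5 0 -0.2 0 0 0 1; 0.7 0 -0.2 0 0 0 1; 0.9 0 -0.2 0 0 0 1; 1 0 -0.2 0 0 0 1; 1 0 -0.2 0 0 0 1; 1 0 -0.2 0 0 0 1"}}

```text
t: 13.45
tool_pos: [0.5545, -0.1442, 0.2533]
ee_rot: [1.849, 2.539, -0.0]
force: [0.1, 0.1, 0.2]
grip_width: 1.003
gripper_force: 0.0
```

{"name": "step_arm", "arguments": {"motion": "0.15 0 0 0 0 0 1; 0.3 0 0 0 0 0 1; 0.5 0 0 0 0 0 1; 0.7 0 0 0 0 0 1; 0.9 0 0 0 0 0 1; 1 0 0 0 0 0 1; 1 0 0 0 0 0 1; 1 0 0 0 0 0 1"}}

```text
t: 14.45
tool_pos: [0.5239, -0.0489, 0.2534]
ee_rot: [1.849, 2.539, -0.0]
force: [-0.5, 0.3, -0.5]
grip_width: 1.0
gripper_force: 0.0
```

Run:
```python
from h import *
s=snap('top','top5.png')
for n,s in(('top',s),('side',snap('side','side5.png'))):
    v,u=np.mgrid[0:420,0:560]; z=s['range_z']; f=210/np.tan(np.radians(s['fov_y'])/2); T=np.array(s['cam_to_world'])
    P=np.stack([(u-s['cx'])/f*z,-(v-s['cy'])/f*z,-z],-1)@T[:3,:3].T+T[:3,3]
    m=(P[...,2]>.176)&(P[...,2]<.19)&(np.hypot(P[...,0]-.496,P[...,1]-.148)<.045)&(z>0)
    if m.sum()>4:
        x,y=np.nonzero(m)[::-1]
        Q=P[m]; c=Q.mean(0); rc=cv2.minAreaRect(Q[:,:2].astype(np.float32)*1000)
        e,V=np.linalg.eigh(np.cov(Q[:,:2].T)); print(n,m.sum(),c,rc,np.sqrt(e*12),np.arctan2(V[1,1],V[0,1]))
    # post top
    m=(P[...,2]>.12)&(P[...,2]<.17)&(np.hypot(P[...,0]-.549,P[...,1]+.253)<.05)&(z>0)
    print(m.sum(),P[m].mean(0) if m.any() else 0)
plan([.494,.147,.25])
```

```text
top 110 [0.493 0.152 0.183] ((493.15386962890625, 151.80642700195312), (49.825984954833984, 14.171233177185059), 43.56314468383789) [0.014 0.051] -2.3845444771281965
47 [ 0.549 -0.249  0.156]
side 122 [0.493 0.155 0.181] ((492.0843811035156, 153.4613037109375), (51.67473220825195, 15.623799324035645), 44.612876892089844) [0.014 0.053] -2.3949239718103934
23 [ 0.547 -0.246  0.129]
t 14.55 pos [ 0.524 -0.049  0.253] head 0.31152979091981253 zax [ 0. -0. -1.] q [-0.319  0.052  1.704 -0.     1.385 -0.631] F [ 0.118  0.605 -0.408] g 1.0039954368694142
shift [1.959 0.317 0.032] wz 0
```

View pics/top5.png

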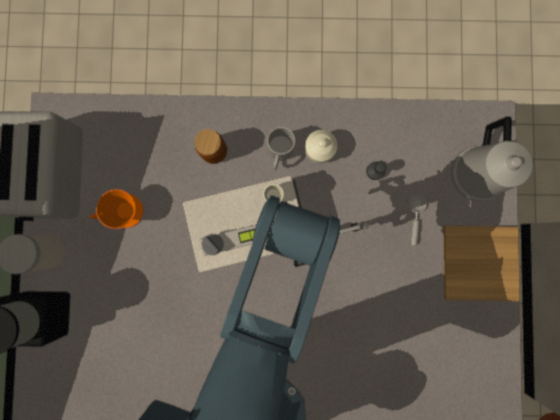

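The post is at (0.549,-0.249), an angle of about 1.56, so the leg is home. The knob bar is centred at (0.493,0.152) with its top at 0.183 and heading 0.76. Going above it with the closing line at -0.81.

{"name": "step_arm", "arguments": {"motion": "0.15 0.05 0 0 0 0 1; 0.3 0.1 0 0 0 0 1; 0.5 0.15 0 0 0 0 1; 0.7 0.25 0 0 0 0 1; 0.9 0.31 0 0 0 0 1; 1 0.31 0 0 0 0 1; 1 0.31 0 0 0 0 1; 1 0.31 0 0 0 0 1"}}

```text
t: 15.55
tool_pos: [0.5224, 0.0558, 0.2533]
ee_rot: [1.849, 2.54, -0.0]
force: [-0.1, -0.1, 0.1]
grip_width: 1.001
gripper_force: 0.0
```

{"name": "step_arm", "arguments": {"motion": "0.15 0 0 0 0 0.1 1; 0.3 0.01 0 0 0 0.2 1; 0.5 0.01 0 0 0 0.3 1; 0.7 0.01 0 0 0 0.4 1; 0.9 0.01 0 0 0 0.5 1; 1 0.01 0 0 0 0.6 1; 1 0.01 0 0 0 0.71 1; 1 0.01 0 0 0 0.71 1"}}

```text
t: 16.55
tool_pos: [0.4929, 0.151, 0.2533]
ee_rot: [2.912, 1.178, 0.0]
force: [-0.0, -0.2, -0.4]
grip_width: 1.005
gripper_force: 0.0
```

Run:
```python
from h import *
plan([.493,.152,.172],-.81)
```

```text
t 16.55 pos [0.493 0.151 0.253] head -0.80222165762234 zax [ 0. -0. -1.] q [ 0.067  0.027  1.729 -0.     1.385  0.869] F [-0.048 -0.21  -0.374] g 1.0046747298372125
shift [ 0.008 -0.006  0.813] wz 0.0049518465538630615
```

{"name": "step_arm", "arguments": {"motion": "0 0 0.15 0 0 0 1; 0 0 0.3 0 0 0 1; 0 0 0.45 0 0 0 1; 0 0 0.6 0 0 0 1; 0 0 0.75 0 0 0 1; 0 0 0.88 0 0 0 1; 0 0 0.96 0 0 0 1; 0 0 0.96 0 0 0 1"}}

```text
t: 17.55
tool_pos: [0.4923, 0.1516, 0.1567]
ee_rot: [-2.913, -1.177, 0.002]
force: [-1.0, 0.2, 0.5]
grip_width: 1.0
gripper_force: 0.0
```

{"name": "step_arm", "arguments": {"motion": "0 0 0 0 0 0 0.6; 0 0 0 0 0 0 0.4; 0 0 0 0 0 0 0.2; 0 0 0 0 0 0 0; 0 0 0 0 0 0 0; 0 0 0 0 0 0 0; 0 0 0 0 0 0 0; 0 0 0 0 0 0 0"}}

```text
t: 18.55
tool_pos: [0.493, 0.1514, 0.1575]
ee_rot: [2.913, 1.176, 0.001]
force: [1.3, -2.0, 3.1]
grip_width: 0.149
gripper_force: 61.3
```

{"name": "step_arm", "arguments": {"motion": "0 0 0.02 0 0 0 0; 0 0 0.04 0 0 0 0; 0 0 0.06 0 0 0 0; 0 0 0.08 0 0 0 0; 0 0 0.09 0 0 0 0; 0 0 0.1 0 0 0 0; 0 0 0.1 0 0 0 0; 0 0 0.1 0 0 0 0"}}

```text
t: 19.55
tool_pos: [0.493, 0.1515, 0.148]
ee_rot: [2.912, 1.177, 0.001]
force: [-1.8, -3.2, 9.3]
grip_width: 0.152
gripper_force: 62.2
```

```bash
cat > bub.py <<'E'
from h import *
import sys
t=sys.argv[1]
plan([.493,.152,.146])
ims=[]
for n,(u,v) in(('top',(255,234)),('side',(316,235))):
    s=snap(n); ims.append(cv2.resize(s['color'][v-33:v+33,u-33:u+33,::-1],(396,396),interpolation=cv2.INTER_CUBIC))
    hsv=cv2.cvtColor(s['color'],cv2.COLOR_RGB2HSV); c=s['color'].astype(int)
    w=np.zeros((420,560),bool); w[v-30:v+30,u-30:u+30]=1
    g=(hsv[...,1]>120)&(hsv[...,0]>25)&(hsv[...,0]<50)&w
    hull=np.zeros((420,560),np.uint8); ys,xs=np.nonzero(g)
    cv2.fillConvexPoly(hull,cv2.convexHull(np.stack([xs,ys],1).astype(np.int32)),1)
    hull=cv2.erode(hull,np.ones((3,3)))
    b=(hull>0)&(hsv[...,1]<100)&(hsv[...,2]>130)
    d=(hull>0)&(hsv[...,2]<90)
    print(n,'vial n',g.sum(),'bub',b.sum(),'dark',d.sum())
    ax=np.array([-.27,.963])
    P=np.array([pt(s,x,y,.149) for x,y in zip(xs,ys)])[:,:2]
    a=P@ax; print('vial ext',a.min(),a.max(),P.mean(0))
    if b.any():
        yy,xx=np.nonzero(b); B=np.array([pt(s,x,y,.149) for x,y in zip(xx,yy)])[:,:2]
        print('bubble along',(B@ax).mean(),'off from ext mid',(B@ax).mean()-(a.min()+a.max())/2)
cv2.imwrite('pics/%s.png'%t,np.hstack(ims))
E
python3 bub.py b1
```

```text
t 19.55 pos [0.493 0.151 0.148] head -0.8029223986132114 zax [ 0.001 -0.    -1.   ] q [ 0.068  0.142  1.831 -0.     1.167  0.871] F [-1.811 -3.155  9.287] g 0.15249027312923802
shift [ 0.004 -0.004  0.02 ] wz 0
top vial n 217 bub 0 dark 32
vial ext -0.14210060965176438 -0.06206353038766373 [0.521 0.043]
side vial n 1 bub 0 dark 0
vial ext -0.040966302726634755 -0.040966302726634755 [0.52  0.103]
```

View pics/b1.png

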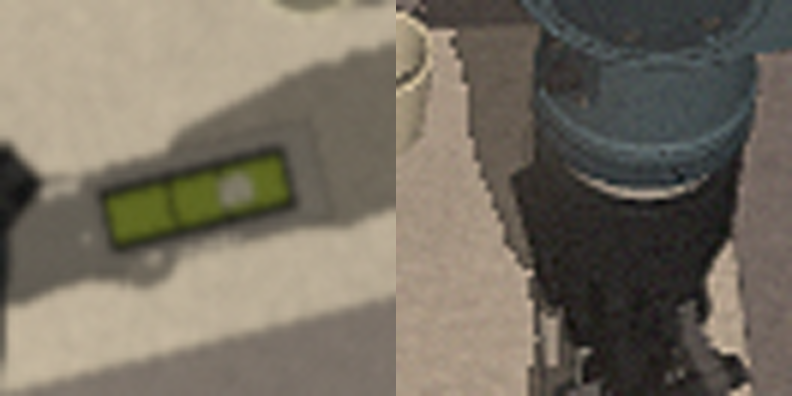

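The bubble is at crop (237,187) and the vial middle at about (199,199), so it sits about 17 mm too far to -y. That needs about 0.95 rad clockwise. The bar is pressed by about 9.5 mm at 9.3 N.

{"name": "step_arm", "arguments": {"motion": "0 0 0 0 0 0.08 0; 0 0 0 0 0 0.16 0; 0 0 -0.01 0 0 0.24 0; 0 0 -0.01 0 0 0.32 0; 0 0 -0.01 0 0 0.4 0; 0 0 -0.02 0 0 0.48 0; 0 0 -0.02 0 0 0.55 0; 0 0 -0.02 0 0 0.55 0"}}

```text
t: 20.65
tool_pos: [0.4931, 0.1513, 0.1501]
ee_rot: [3.138, -0.153, 0.001]
force: [-1.4, -4.1, 9.2]
grip_width: 0.148
gripper_force: 62.2
```

```bash
sed -i 's/>130)/>100)/' bub.py; python3 bub.py b2
```

```text
t 20.65 pos [0.493 0.151 0.15 ] head -1.6683675285666022 zax [ 0.001 -0.    -1.   ] q [ 0.068  0.139  1.83  -0.     1.172  1.736] F [-1.353 -4.086  9.242] g 0.1484894557399721
shift [-0.001 -0.007  0.041] wz 0
top vial n 218 bub 28 dark 39
vial ext -0.1427710011968195 -0.06332513644857297 [0.522 0.04 ]
bubble along -0.10496275229428652 off from ext mid -0.001914683471590281Traceback (most recent call last):
  File "bub.py", line 12, in <module>
    cv2.fillConvexPoly(hull,cv2.convexHull(np.stack([xs,ys],1).astype(np.int32)),1)
    ~~~~~~~~~~~~~~~~~~^^^^^^^^^^^^^^^^^^^^^^^^^^^^^^^^^^^^^^^^^^^^^^^^^^^^^^^^^^^^^
cv2.error: OpenCV(4.12.0) /io/opencv/modules/imgproc/src/drawing.cpp:2404: error: (-215:Assertion failed) points.checkVector(2, CV_32S) >= 0 in function 'fillConvexPoly'
```

The bubble is 1.9 mm short of the middle, so I turn 0.09 rad more and check.

{"name": "step_arm", "arguments": {"motion": "0 0 0 0 0 0.02 0; 0 0 0 0 0 0.04 0; 0 0 0 0 0 0.06 0; 0 0 0 0 0 0.06 0; 0 0 0 0 0 0.06 0; 0 0 0 0 0 0.06 0; 0 0 0 0 0 0.06 0; 0 0 0 0 0 0.06 0"}}

```text
t: 21.75
tool_pos: [0.4931, 0.1513, 0.1501]
ee_rot: [3.127, -0.299, 0.002]
force: [-2.1, -4.2, 9.0]
grip_width: 0.153
gripper_force: 62.3
```

```bash
sed -i "s/,('side',(316,235))//" bub.py; python3 bub.py b3
```

```text
t 21.75 pos [0.493 0.151 0.15 ] head -1.7614138651383906 zax [ 0.001 -0.    -1.   ] q [ 0.068  0.139  1.83  -0.     1.172  1.829] F [-2.093 -4.244  9.01 ] g 0.15255464068305125
shift [-0.002 -0.006  0.041] wz 0Traceback (most recent call last):
  File "bub.py", line 6, in <module>
    for n,(u,v) in(('top',(255,234))):
        ^^^^^^^
ValueError: too many values to unpack (expected 2)
```

```bash
sed -i "s/(('top',(255,234))):/(('top',(255,234)),):/" bub.py; python3 bub.py b4
python3 - <<'E'
from h import *
s=snap('top'); v,u=np.mgrid[0:420,0:560]; z=s['range_z']; f=210/np.tan(np.radians(s['fov_y'])/2); T=np.array(s['cam_to_world'])
P=np.stack([(u-s['cx'])/f*z,-(v-s['cy'])/f*z,-z],-1)@T[:3,:3].T+T[:3,3]
m=(P[...,2]>.15)&(P[...,2]<.18)&(np.hypot(P[...,0]-.549,P[...,1]+.253)<.05)
print('post',m.sum(),P[m].mean(0) if m.any() else 0)
E
```

```text
t 21.75 pos [0.493 0.151 0.15 ] head -1.7614138651383906 zax [ 0.001 -0.    -1.   ] q [ 0.068  0.139  1.83  -0.     1.172  1.829] F [-2.093 -4.244  9.01 ] g 0.15255464068305125
shift [-0.002 -0.006  0.041] wz 0
top vial n 216 bub 26 dark 33
vial ext -0.143441609021192 -0.0633768416721343 [0.522 0.039]
bubble along -0.10344756997971771 off from ext mid -3.834463305457669e-05
post 35 [ 0.549 -0.251  0.164]
```

View pics/b4.png

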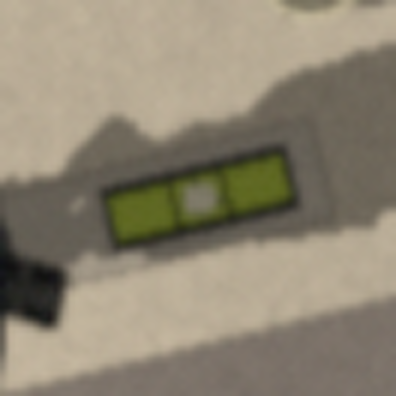

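The bubble is at crop (200,197), midway between the lines at 175 and 228. The bar is pressed about 9.7 mm at 9 N and the leg is still home.

```bash
python3 -c "
from rig import job
print(job.sign_off())"
```

```text
the job is handed in; nothing more can be done
None
```

The job is handed in at about 22 s: the gate leg measured fully home (about 1.56 rad), the arm still holding the knob and pressing the bar down about 9.7 mm with the bubble centred, and nothing else was touched that I could see.

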